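Drying the rinsed spice canisters

ROBOT

A 6-joint arm with a two-finger parallel gripper is mounted at the origin on the work surface. World frame = base frame: x ahead of the robot, y to its left, z up, the work surface at z = 0. Lengths are in m, angles in rad, forces in N, time in s.
With the tool pointing down it reaches from about 0.375 to 0.975 m from the base axis. Payload 3.8 kg.
Tool frame: the origin (TCP) lies on the centre line of the jaws, within the pads' length; the fingertips stand 17 mm ahead of it and the grasp point (between the pads) lies 2 mm behind it (bot.tip_extent is the distance from the TCP to the fingertips, in m); z points along the fingers, y is the line along which they close (so a half turn about z gives the same grasp; the last joint's range is limited). The gripper opens to 85 mm and grips with 20 to 120 N. Pads are 22 mm wide; open, the fingers measure 114 mm over their backs; the gripper's body (76 mm by 85 mm) begins 54 mm behind the grasp point. The pads swing forward as they close: fully open they stand 13 mm farther back than shut.
Start: joints at [-1.262, 0.264, 1.604, -0, 1.274, -0.037], TCP at [0.229, -0.635, 0.248] pointing down, gripper open.
Joint ranges: [-2.63, 2.63], [-0.94, 2.18], [0.31, 2.57], [-1.31, 4.45], [0, 2.66], [-2.55, 2.55]. Speed limits (rad/s): [2.57, 2.57, 3.14, 3.14, 3.14, 3.14].

INTERFACE

Orientations are given as a rotation vector (axis times angle).
In Python, from workcell import readout, read_camera, finish_job, bot gives the robot as it stands.
- The arm moves only by the tool jog_arm, never from a script. Its argument "deltas" is one flat list of numbers, 7 for each row, row after row: the shift along the tool's x, y, z in m, then the turn, a rotation vector about the tool's x, y, z in degrees, then the gripper command: -1 is shut, 1 is fully open, values between are in proportion. A call has 1 to 8 rows; each row is the pose to reach, as a shift and turn from the pose commanded when the call began, along the tool's axes at that moment; what a row does not reach only later rows make up. A row lasts 1/10 s, in which the tool goes at most 50 mm and 8.59 degrees, less where a joint would pass 70% of its speed; a pose out of reach is approached as far as the arm can. A call with a gripper value outside its range is refused whole. The fingers move at their own pace and stop on an object; "squeeze" is the grip in N (left out, the last holds). Time passes only in rows, so rows that repeat a pose let the fingers close. It gives the time, the measured TCP pose, the force, the opening and the grip force at its end, in the units of the state.
- readout.read_state(): the state, without advancing time (a new reading comes with each control period).
- read_camera(name): name is "side" or "top" or "wrist"; returns a dict with "color" (384x512x3 uint8, blue, green, red), "fx", "fy", "cx", "cy" (pixels), "dist" ([k1, k2, p1, p2, k3] as OpenCV has them; the pictures are not rectified), "origin" and "attitude" of the camera in the world. Camera axes: x right, y down, z forward; pixel columns grow to the right and rows downward; lengths in m; the calibration is good to about 2 mm. A picture is of the moment at which its call begins. There is no depth.
- finish_job(): hands the job in; it is judged then, once.
The state is a dict: "time": time; "q": joint angles; "joint_vel": joint speeds; "joint_torque": joint torques, N m; "tool_pos": TCP position; "tcp_rot": TCP orientation; "wrist_force": force on the tool from outside, world axes, zero at the start; "torque": the same for the moment, N m; "width": opening from 0.0 (shut) to 1.0 (fully open); "grip_force": force on a finger pad.
Only numpy, scipy, OpenCV 4.12 (cv2) and the standard library are available. Lean on these libraries where they do the work, as an engineer would, in place of code of your own. Each camera call takes 0.05 s, during which the arm holds its last target. There are 200 camera calls.

TASK

Put the two rinsed canisters away to dry: take the orange and the yellow canister from their sloping wire stands and set each one upside down over the drying peg of its own colour, fully down so that its rim rests flat on the peg's foot. Lower them on rather than dropping them, and leave the green canister, the spice jar, the bowl and the spoon where they are.

Things in the scene. Friction and masses are not known exactly. Their poses are not given: they have to be found in the camera images.
- orange_canister: loose empty orange plastic canister, 130 long, 120 g: body 62 diameter for 98 from the closed base, then a shoulder and a white neck 50 across with an open mouth 42 inside; walls 4, base 5. Origin: centre of the outside of the base; z axis along it towards the mouth. It starts lying in a wire stand, mouth low, z axis 35 degrees below level
- orange_canister_rim (a point): centre of the orange canister's mouth, in the plane of the rim
- yellow_canister: loose empty yellow plastic canister, 130 long, 120 g: body 62 diameter for 98 from the closed base, then a shoulder and a white neck 50 across with an open mouth 42 inside; walls 4, base 5. Origin: centre of the outside of the base; z axis along it towards the mouth. It starts lying in a wire stand, mouth low, z axis 35 degrees below level
- yellow_canister_rim (a point): centre of the yellow canister's mouth, in the plane of the rim
- orange_stand: fixed wire stand under the orange canister: base plate 150 (x) by 60 (y), two rods sloping 35 degrees, 30 below the canister's axis and within 22 of its middle, a 44 wide stop plate before the mouth's lower half. Origin on the counter under the plate's centre. The mouth points to its -x: mouth centre at x -50, z 42; base centre at x 56, z 117
- yellow_stand: fixed wire stand under the yellow canister: base plate 150 (x) by 60 (y), two rods sloping 35 degrees, 30 below the canister's axis and within 22 of its middle, a 44 wide stop plate before the mouth's lower half. Origin on the counter under the plate's centre. The mouth points to its -x: mouth centre at x -50, z 42; base centre at x 56, z 117
- orange_peg: fixed upright orange drying peg: round foot 84 diameter, 8 high, with a post 24 diameter on it, tapered at the tip, whose top is 98 above the origin. Origin at the centre of the foot's underside, which stands on the drip tray 12 above the counter; z up. The pegs stand 130 apart in a row in any order
- yellow_peg: fixed upright yellow drying peg: round foot 84 diameter, 8 high, with a post 24 diameter on it, tapered at the tip, whose top is 98 above the origin. Origin at the centre of the foot's underside, which stands on the drip tray 12 above the counter; z up. The pegs stand 130 apart in a row in any order
- green_peg: fixed upright green drying peg: round foot 84 diameter, 8 high, with a post 24 diameter on it, tapered at the tip, whose top is 98 above the origin. Origin at the centre of the foot's underside, which stands on the drip tray 12 above the counter; z up. The pegs stand 130 apart in a row in any order
- drip_tray: fixed grey drip tray under the pegs, 140 (x) by 380 (y) by 12 high, origin under its centre; the pegs stand along its y axis at -130, 0 and +130
- green_canister: bystander: a green canister like the others, already upside down on the green peg, its top 150 above the counter; origin at the centre of its closed base (now on top), z axis pointing down
- spice_jar: bystander: filled amber jar with an orange lid, 84 diameter, 165 high, loose, origin under its centre
- steel_bowl: bystander: loose steel bowl 110 across, 45 high, origin under its centre
- scoop: bystander: loose wooden spoon about 200 long lying on the counter along its x axis, under 40 high
Not all that is in view belongs to the job. Leave any blue or pink look-alike of the yellow_canister alone. What is shaped like the orange_canister but blue is not meant.

How it is judged:
At the end, for the whole second after the job is handed in: The orange canister is upside down on the orange peg and the yellow one on the yellow peg: mouth centre within 15 mm of the peg's axis, rim down on the foot (less than 14 mm above the peg's origin, the foot being 8 mm high), axis within 8 degrees of vertical, both at rest (horizontal distance between orange_canister_rim and orange_peg below 0.015 m and z of orange_canister_rim in the frame of orange_peg below 0.014 m and angle between each of orange_canister, yellow_canister's own z axis and vertical above 3 rad and linear speed of each of orange_canister, yellow_canister below 0.02 m/s and horizontal distance between yellow_canister_rim and yellow_peg below 0.015 m and z of yellow_canister_rim in the frame of yellow_peg below 0.014 m); the robot touches nothing.
It fails at once if a bystander is moved: green canister by more than 10 mm, spice jar or bowl by more than 15 mm, spoon by more than 20 mm (distance of any of spice_jar, steel_bowl from where it was at the start of the episode above 0.015 m or distance of scoop from where it was at the start of the episode above 0.02 m or distance of green_canister from where it was at the start of the episode above 0.01 m).
It fails at once if the orange canister is dropped or thrown (faster than 0.5 m/s with no finger touching it) (linear speed of orange_canister above 0.5 m/s and contact force between the fingers and orange_canister below 0.05 N).
It fails at once if the yellow canister is dropped or thrown (faster than 0.5 m/s with no finger touching it) (linear speed of yellow_canister above 0.5 m/s and contact force between the fingers and yellow_canister below 0.05 N).
It also fails if it takes over 72 s, if anything falls off the work surface, if the arm or the gripper's body presses on something with over 40 N, if the wrist force passes 120 N, or if a joint passes its speed limit or range.

## Working session

There is one attempt and no reset: what is moved stays moved. The work goes in short steps, Python scripts to look and compute and a tool call to move; the robot and the scene stay as the last step left them, time stands still between calls to the robot, and variables do not carry over. Pictures are saved under pics/ and viewed, at most 10 in all, crops included, and the job is handed in when it is done.

Besides the shell and the picture viewer there is one more tool, called in YAML: its name, and indented under it one key for each argument. jog_arm: Moves the arm, as the interface text tells. Its arguments: {"type":"object","properties":{"deltas":{"type":"array"},"squeeze":{"type":"number"}},"required":["deltas"]}

```bash
mkdir -p pics; ls
python3 - <<'E'
from workcell import readout, read_camera, bot
import cv2,pickle
for n in ("top","side"):
    c=read_camera(n); pickle.dump(c,open(n+".pkl","wb"))
    cv2.imwrite(f"pics/{n}0.png",cv2.resize(c["color"],None,fx=1.56,fy=1.56,interpolation=cv2.INTER_CUBIC))
    print(n,{k:v for k,v in c.items() if k!="color"})
print(readout.read_state()); print([a for a in dir(bot) if a[0]!='_'])
E
```

```text
pics
top {'fx': 412.27131232164055, 'fy': 412.27131232164055, 'cx': 257.6605321424791, 'cy': 192.48832265963017, 'dist': array([-0.01759342,  0.        ,  0.        ,  0.        ,  0.        ]), 'origin': array([ 0.32466301, -0.0345207 ,  1.20715397]), 'attitude': array([-2.17173455,  2.03252658, -0.22755357])}
side {'fx': 430.5246718144425, 'fy': 430.5246718144425, 'cx': 260.6499798081323, 'cy': 194.15070715724312, 'dist': array([0.03926504, 0.        , 0.        , 0.        , 0.        ]), 'origin': array([0.21275501, 1.12531382, 0.8915328 ]), 'attitude': array([-0.38755392,  2.63359564, -1.4164779 ])}
{'time': 0.1, 'q': array([-1.26190349e+00,  2.64700018e-01,  1.60523160e+00,  3.72190427e-05,
        1.27371628e+00, -3.69044594e-02]), 'joint_vel': array([ 0.00059755, -0.00342738, -0.00319008,  0.00160494,  0.00029463,
        0.00102141]), 'joint_torque': array([-3.98354996e-05, -5.16705716e+01, -3.68590629e+01, -8.55704729e-05,
        6.27002286e-03,  1.06658405e-05]), 'tool_pos': array([ 0.22860503, -0.63444398,  0.24707469]), 'tcp_rot': array([-3.09274449e+00, -5.40106830e-01,  3.82070310e-04]), 'wrist_force': array([-0.15838913,  0.23516697, -0.78396477]), 'torque': array([-0.02530686, -0.05813589,  0.0260478 ]), 'grip_force': 0.0, 'width': 0.9989919318436381}
['MotionError', 'tip_extent']
```

View pics/top0.png

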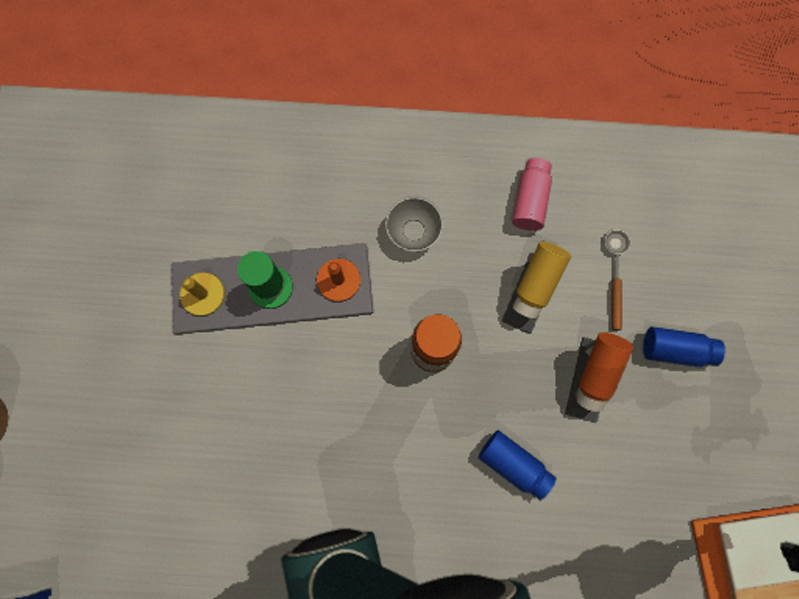

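View pics/side0.png

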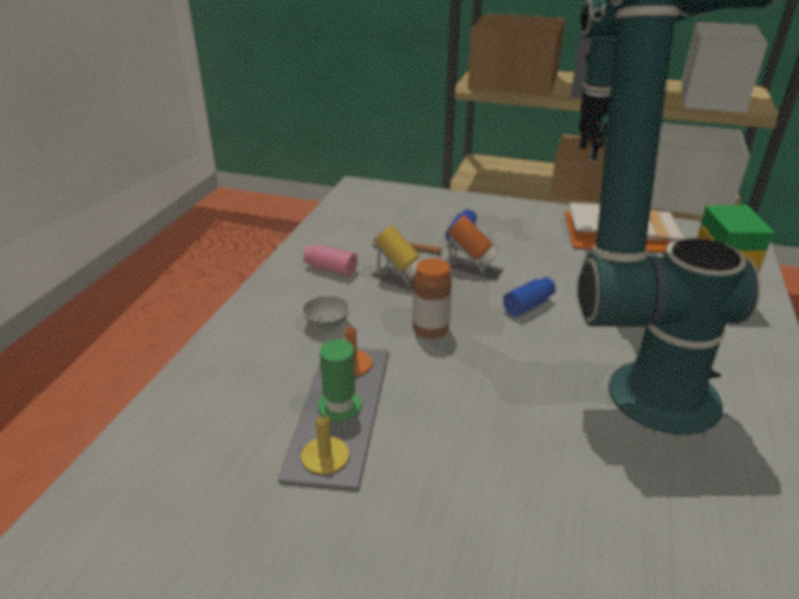

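The top view shows the tray with pegs, left to right: yellow (202,295), green (270,287) and orange (338,281). The yellow canister has its base at (553,252) and mouth at (525,312). The orange canister has its base at (615,345) and mouth at (590,405). Both mouths point towards the robot. I'll fit the canisters by silhouette and the tray by its corners.

```bash
cat > h.py <<'E'
import numpy as np, cv2, pickle
from scipy.spatial.transform import Rotation as Ro
from scipy.optimize import minimize, least_squares
def K(c): return np.array([[c["fx"],0,c["cx"]],[0,c["fy"],c["cy"]],[0,0,1.]])
def proj(c,P):
    R=Ro.from_rotvec(c["attitude"]).as_matrix().T
    return cv2.projectPoints(np.atleast_2d(P).astype(float),cv2.Rodrigues(R)[0],-R@c["origin"],K(c),c["dist"])[0][:,0]
def ray(c,uv,z):
    p=cv2.undistortPoints(np.array([[uv]],float),K(c),c["dist"])[0,0]
    d=Ro.from_rotvec(c["attitude"]).as_matrix()@[p[0],p[1],1]
    return c["origin"]+d*(z-c["origin"][2])/d[2]
def delta(st,pos,R):
    R0=Ro.from_rotvec(st["tcp_rot"])
    return np.round(R0.inv().apply(np.array(pos)-st["tool_pos"]),3), np.round((R0.inv()*R).as_rotvec(degrees=True),1)
def tool(z,y):
    z=np.array(z,float);z/=np.linalg.norm(z);y=np.array(y,float);y-=z*(y@z);y/=np.linalg.norm(y)
    return Ro.from_matrix(np.c_[np.cross(y,z),y,z])
def canpose(p):  # stand x,y,yaw -> base centre, axis dir
    c,s=np.cos(p[2]),np.sin(p[2]); h=np.array([c,s,0])
    b=np.array([p[0],p[1],.117])+.056*h; m=np.array([p[0],p[1],.042])-.05*h
    return b,(m-b)/np.linalg.norm(m-b),np.array([-s,c,0])
E
cat > fit.py <<'E'
from h import *
c=pickle.load(open("top.pkl","rb")); hsv=cv2.cvtColor(c["color"],cv2.COLOR_BGR2HSV)
s=799/512
tr=np.array([[171,263],[367,244],[373,313],[174,334]])/s
W=np.array([ray(c,u,.012) for u in tr]); print("tray corners",W.round(3),"sides",np.linalg.norm(W-np.roll(W,-1,0),axis=1).round(3))
ctr=W.mean(0); ax=(W[0]+W[3]-W[1]-W[2]); ax/=np.linalg.norm(ax)
for n,k,uv in(("y",.13,(202,295)),("g",0,(270,287)),("o",-.13,(338,281))): print("peg",n,(ctr+ax*k).round(4),"foot px",ray(c,np.array(uv)/s,.02).round(4))
t=np.linspace(0,2*np.pi,40)
out={}
for n,lo,hi,bb in(("yellow",(16,110,60),(32,255,255),(505,235,580,330)),("orange",(3,110,60),(15,255,255),(565,325,640,420))):
    m=cv2.inRange(hsv,lo,hi); q=(np.array(bb)/s).astype(int); M=np.zeros_like(m); M[q[1]:q[3],q[0]:q[2]]=m[q[1]:q[3],q[0]:q[2]]
    def pts(p):
        b,d,y=canpose(p); z=np.cross(d,y); r=.031*(np.cos(t)[:,None]*y+np.sin(t)[:,None]*z)
        return proj(c,np.r_[b+r,b+r+.098*d])
    B=cv2.GaussianBlur(M,(0,0),1).astype(float)/255
    def cost(p):
        I=np.zeros_like(M); cv2.fillConvexPoly(I,np.round(cv2.convexHull(pts(p).astype(np.float32))*16).astype(int),255,cv2.LINE_AA,4)
        return ((cv2.GaussianBlur(I,(0,0),1)/255.-B)**2).sum()
    uv=np.array([(bb[0]+bb[2])/2,(bb[1]+bb[3])/2])/s; w=ray(c,uv,.09)
    r=min((minimize(cost,[w[0],w[1],a],method="Nelder-Mead",options=dict(initial_simplex=np.array([w[0],w[1],a])+np.array([[0,0,0],[.02,0,0],[0,.02,0],[0,0,.2]]))) for a in(-.6,-.2,.2)),key=lambda r:r.fun)
    out[n]=r.x; print(n,r.x.round(4),r.fun,(M>0).sum(),[v.round(4) for v in canpose(r.x)])
out["ctr"]=ctr;out["ax"]=ax
pickle.dump(out,open("fit.pkl","wb"))
E
python3 fit.py
```

```text
tray corners [[0.636 0.43  0.012]
 [0.699 0.055 0.012]
 [0.563 0.033 0.012]
 [0.498 0.404 0.012]] sides [0.38  0.137 0.377 0.14 ]
peg y [0.5769 0.3586 0.012 ] foot px [0.5749 0.3587 0.02  ]
peg g [0.599  0.2305 0.012 ] foot px [0.599  0.2316 0.02  ]
peg o [0.621  0.1023 0.012 ] foot px [0.6193 0.1037 0.02  ]
yellow [ 0.6239 -0.2646 -0.3488] 16.039415609381006 893 [array([ 0.6766, -0.2838,  0.117 ]), array([-0.7672,  0.279 , -0.5776]), array([0.3417, 0.9398, 0.    ])]
orange [ 0.4648 -0.3794 -0.2044] 23.379607843137254 1000 [array([ 0.5196, -0.3908,  0.117 ]), array([-0.7993,  0.1657, -0.5776]), array([0.203 , 0.9792, 0.    ])]
```

```bash
cat > plan.py <<'E'
import sys
from h import *
from workcell import readout
def go(n,back,up=0,sh=0):
    f=pickle.load(open("fit.pkl","rb")); b,d,y=canpose(f[n]); st=readout.read_state()
    R=tool(d,-y); p=b-d*back+[0,0,up]+y*sh
    print(n,back,up,"target",p.round(3),*delta(st,p,R),"q",st["q"].round(2),"t",round(st["time"],1))
if __name__=="__main__": go(sys.argv[1],float(sys.argv[2]),float(sys.argv[3]))
E
python3 plan.py orange .1 .12;python3 plan.py orange .1 0
```

```text
orange 0.1 0.12 target [ 0.6   -0.407  0.295] [ 0.426 -0.088 -0.047] [ 14.9 -53.3  29.1] q [-1.26  0.26  1.61  0.    1.27 -0.04] t 0.1
orange 0.1 0.0 target [ 0.6   -0.407  0.175] [ 0.426 -0.088  0.073] [ 14.9 -53.3  29.1] q [-1.26  0.26  1.61  0.    1.27 -0.04] t 0.1
```

jog_arm:
  deltas: [0.05,-0.01,-0.006,1.9,-6.7,3.6,1,0.1,-0.02,-0.012,3.7,-13,7,1,0.15,-0.03,-0.018,5.5,-19,10,1,0.2,-0.04,-0.024,7,-25,14,1,0.24,-0.05,-0.03,9,-32,17,1,0.29,-0.06,-0.036,11,-38,21,1,0.33,-0.07,-0.04,12.5,-44,25,1,0.37,-0.08,-0.045,14,-50,28,1]

```text
time: 0.9
tool_pos: [0.5518, -0.4325, 0.293]
tcp_rot: [-2.742, 0.248, 1.325]
wrist_force: [1.4, -1.5, -0.1]
width: 1.0
grip_force: 0.0
```

```bash
python3 plan.py orange .1 .12
```

```text
orange 0.1 0.12 target [ 0.6   -0.407  0.295] [ 0.025 -0.034 -0.034] [ 0.7 -3.1  1. ] q [-0.56  0.84  0.9  -0.37  2.23  1.09] t 0.9
```

jog_arm:
  deltas: [0.025,-0.034,-0.034,0.7,-3.1,1,1,0.025,-0.034,-0.034,0.7,-3.1,1,1,0.025,-0.034,-0.034,0.7,-3.1,1,1,0.025,-0.034,-0.034,0.7,-3.1,1,1]

```text
time: 1.3
tool_pos: [0.5969, -0.4091, 0.2954]
tcp_rot: [-2.699, 0.275, 1.389]
wrist_force: [-0.0, -0.9, 0.3]
width: 1.001
grip_force: 0.0
```

```bash
python3 plan.py orange .1 0
python3 - <<'E'
from workcell import read_camera
import cv2
from h import *
c=read_camera("wrist"); pickle.dump(c,open("w1.pkl","wb"))
im=c["color"].copy()
f=pickle.load(open("fit.pkl","rb")); b,d,y=canpose(f["orange"]); z=np.cross(d,y); t=np.linspace(0,6.28,60)[:,None]
for s in(0,.098):
    cv2.polylines(im,[proj(c,b+d*s+.031*(np.cos(t)*y+np.sin(t)*z)).astype(int)],True,(255,255,0),1)
cv2.imwrite("pics/w1.png",im)
E
```

```text
orange 0.1 0.0 target [ 0.6   -0.407  0.175] [ 0.099 -0.002  0.068] [ 0.  -0.3  0.1] q [-0.52  0.94  0.74 -0.36  2.35  1.12] t 1.3
```

View pics/w1.png

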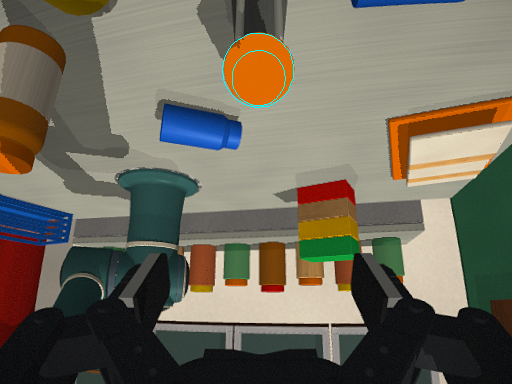

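The wrist view shows the orange base disc centred at about (258,70), with the fitted outline right on it. Next: descend, then advance.

jog_arm:
  deltas: [0.04,-0.001,0.027,0,-0.3,0.1,1,0.08,-0.002,0.054,0,-0.3,0.1,1,0.099,-0.002,0.068,0,-0.3,0.1,1,0.099,-0.002,0.068,0,-0.3,0.1,1,0.099,-0.002,0.068,0,-0.3,0.1,1]

```text
time: 1.85
tool_pos: [0.5993, -0.4077, 0.1775]
tcp_rot: [-2.695, 0.278, 1.396]
wrist_force: [0.7, -0.7, 0.3]
width: 0.999
grip_force: 0.0
```

```bash
python3 plan.py orange -.035 0
```

```text
orange -0.035 0.0 target [ 0.492 -0.385  0.097] [ 0.002 -0.     0.136] [-0.   0.  -0.1] q [-0.52  1.01  0.83 -0.32  2.21  1.2 ] t 1.9
```

jog_arm:
  deltas: [0.001,0,0.03,0,0,0,1,0.001,0,0.06,0,0,0,1,0.001,0,0.085,0,0,0,1,0.001,0,0.11,0,0,0,1,0.001,0,0.125,0,0,0,1,0.001,0,0.136,0,0,0,1,0.001,0,0.136,0,0,0,1,0.001,0,0.136,0,0,0,1]

```text
time: 2.65
tool_pos: [0.4929, -0.3852, 0.098]
tcp_rot: [-2.698, 0.277, 1.392]
wrist_force: [-1.2, 0.4, -0.5]
width: 0.998
grip_force: 0.0
```

jog_arm:
  deltas: [0,0,0,0,0,0,-1,0,0,0,0,0,0,-1,0,0,0,0,0,0,-1,0,0,0,0,0,0,-1,0,0,0,0,0,0,-1,0,0,0,0,0,0,-1,0,0,0,0,0,0,-1,0,0,0,0,0,0,-1]
  squeeze: 40

```text
time: 3.45
tool_pos: [0.493, -0.3853, 0.0972]
tcp_rot: [-2.699, 0.277, 1.394]
wrist_force: [3.9, -2.5, 4.6]
width: 0.729
grip_force: 43.9
```

Run:
```python
from h import *
from workcell import readout
print({k:np.round(v,3) for k,v in readout.read_state().items()})
f=pickle.load(open("fit.pkl","rb"))
st=readout.read_state(); b,d,y=canpose(f["orange"]);R=tool([0,0,-1],-y)
print(delta(st,st["tool_pos"]+np.array([0.0,0.0,.15]),tool(d,-y)),delta(st,[.45,-.35,.33],R))
```

```text
{'time': np.float64(3.45), 'q': array([-0.554,  0.869,  1.245, -0.306,  1.935,  1.251]), 'joint_vel': array([-0.   ,  0.   , -0.003,  0.002,  0.   ,  0.001]), 'joint_torque': array([ 6.7000e-02, -6.7662e+01, -2.4952e+01, -4.3200e-01,  3.8710e+00,
       -2.9000e-02]), 'tool_pos': array([ 0.493, -0.385,  0.097]), 'tcp_rot': array([-2.699,  0.277,  1.394]), 'wrist_force': array([ 3.926, -2.499,  4.601]), 'torque': array([-0.206, -0.136,  0.232]), 'grip_force': np.float64(43.943), 'width': np.float64(0.729)}
(array([-0.122,  0.   , -0.087]), array([ 0.1, -0.1, -0. ])) (array([-0.218, -0.026, -0.095]), array([ 0.1, 54.6,  0. ]))
```

jog_arm:
  deltas: [-0.012,0,-0.009,0,0,0,-1,-0.03,0,-0.021,0,0,0,-1,-0.05,0,-0.036,0,0,0,-1,-0.075,0,-0.053,0,0,0,-1,-0.1,0,-0.071,0,0,0,-1,-0.125,0,-0.089,0,0,0,-1,-0.14,0,-0.1,0,0,0,-1,-0.15,0,-0.107,0,0,0,-1]

```text
time: 4.25
tool_pos: [0.493, -0.3848, 0.283]
tcp_rot: [-2.698, 0.277, 1.392]
wrist_force: [-0.8, 0.3, -0.5]
width: 0.728
grip_force: 43.6
```

```bash
cat > place.py <<'E'
import sys
from h import *
from workcell import readout
f=pickle.load(open("fit.pkl","rb")); st=readout.read_state()
if __name__=="__main__":
    b,d,y=canpose(f[sys.argv[1]]); x,yy,z,a=map(float,sys.argv[2:6]); a=np.radians(a)
    ly=Ro.from_rotvec([0,0,a]).apply(-y)
    print(*delta(st,[x,yy,z],tool([0,0,-1],ly)),"pos",st["tool_pos"].round(4),"q",st["q"].round(2),"grip",st["grip_force"],st["width"],"t",st["time"])
E
python3 place.py orange .5 -.38 .35 0; python3 place.py orange .5 -.2 .35 0;python3 place.py orange .61 .102 .35 40
```

```text
[-0.051 -0.006 -0.044] [ 0.  54.6 -0. ] pos [ 0.493  -0.3848  0.283 ] q [-0.55  0.71  1.16 -0.35  2.17  1.16] grip 43.610624112188816 0.7283462371329601 t 4.25
[-0.072 -0.182 -0.014] [ 0.  54.6 -0. ] pos [ 0.493  -0.3848  0.283 ] q [-0.55  0.71  1.16 -0.35  2.17  1.16] grip 43.610624112188816 0.7283462371329601 t 4.25
[-0.046 -0.5   -0.052] [-19.   52.3 -36.9] pos [ 0.493  -0.3848  0.283 ] q [-0.55  0.71  1.16 -0.35  2.17  1.16] grip 43.610624112188816 0.7283462371329601 t 4.25
```

jog_arm:
  deltas: [-0.009,-0.015,-0.002,0,7,0,-1,-0.018,-0.035,-0.004,0,14,0,-1,-0.027,-0.06,-0.006,0,21,0,-1,-0.036,-0.085,-0.008,0,28,0,-1,-0.045,-0.115,-0.01,0,35,0,-1,-0.054,-0.14,-0.012,0,42,0,-1,-0.063,-0.165,-0.014,0,49,0,-1,-0.072,-0.182,-0.014,0,54.6,0,-1]

```text
time: 5.05
tool_pos: [0.4995, -0.1986, 0.3477]
tcp_rot: [-3.124, 0.319, -0.002]
wrist_force: [-0.2, -0.8, 0.1]
width: 0.732
grip_force: 43.7
```

```bash
python3 place.py orange .621 .102 .35 20;python3 place.py orange .621 .102 .35 0
python3 - <<'E'
from workcell import read_camera
import cv2
cv2.imwrite("pics/s1.png",cv2.resize(read_camera("side")["color"],None,fx=1.5,fy=1.5))
E
```

```text
[ 0.058 -0.319 -0.002] [ -0.1  -0.1 -19.9] pos [ 0.4995 -0.1986  0.3477] q [-0.43 -0.05  1.76  0.    1.42  1.35] grip 43.72351750731468 0.7319450649976807 t 5.05
[ 0.058 -0.319 -0.002] [-0.1 -0.1  0.1] pos [ 0.4995 -0.1986  0.3477] q [-0.43 -0.05  1.76  0.    1.42  1.35] grip 43.72351750731468 0.7319450649976807 t 5.05
```

View pics/s1.png

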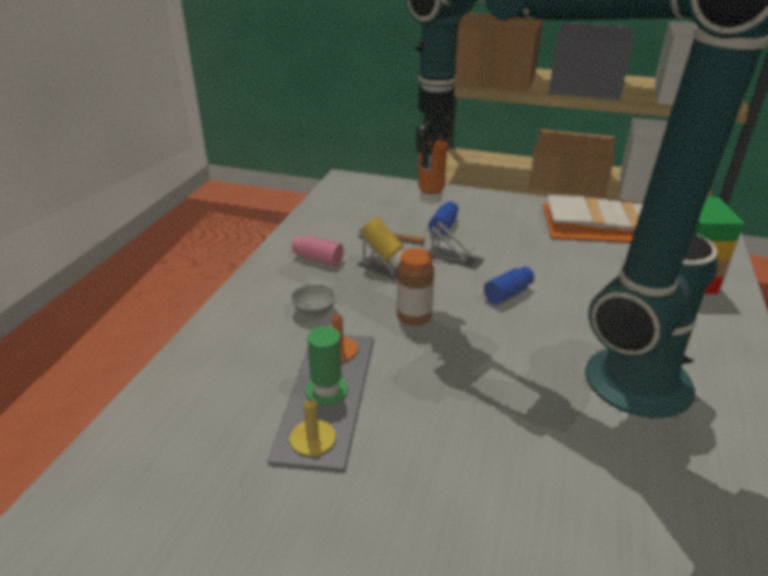

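jog_arm:
  deltas: [0.006,-0.025,0,0,0,-2.5,-1,0.014,-0.065,0,0,0,-5,-1,0.022,-0.11,-0.002,0,0,-7.5,-1,0.03,-0.16,-0.002,0,0,-10,-1,0.038,-0.21,-0.002,0,0,-12.5,-1,0.046,-0.26,-0.002,0,0,-15,-1,0.054,-0.3,-0.002,0,0,-17.5,-1,0.058,-0.319,-0.002,0,0,-20,-1]

```text
time: 5.9
tool_pos: [0.6215, 0.1037, 0.3474]
tcp_rot: [-3.131, -0.236, 0.009]
wrist_force: [0.1, -0.2, -1.3]
width: 0.728
grip_force: 43.9
```

jog_arm:
  deltas: [0,0,0,0,0,0,-1,0,0,0.03,0,0,0,-1,0,0,0.07,0,0,0,-1,0,0,0.09,0,0,0,-1,0,0,0.1,0,0,0,-1,0,0,0.1,0,0,0,-1]

```text
time: 6.5
tool_pos: [0.6198, 0.0989, 0.247]
tcp_rot: [-3.133, -0.225, 0.011]
wrist_force: [-0.2, 0.5, -0.1]
width: 0.727
grip_force: 44.0
```

```bash
python3 place.py orange .621 .102 .25 20
python3 - <<'E'
from workcell import read_camera
import cv2
from h import *
for n in("wrist","side","top"):
    c=read_camera(n); pickle.dump(c,open(n+"2.pkl","wb"))
a=cv2.imread
w=pickle.load(open("wrist2.pkl","rb"))["color"]
s=pickle.load(open("side2.pkl","rb"))
t=pickle.load(open("top2.pkl","rb"))
us=proj(s,[.621,.102,.15])[0].astype(int); ut=proj(t,[.621,.102,.2])[0].astype(int);print(us,ut)
def crop(i,u,k=3): 
    x,y=max(u[0]-64,0),max(u[1]-64,0); print(x,y); return cv2.resize(i[y:y+128,x:x+128],(384,384),interpolation=cv2.INTER_CUBIC)
cv2.imwrite("pics/p2.png",np.hstack([crop(s["color"],us),crop(t["color"],ut)]))
E
```

```text
[ 0.002 -0.003 -0.003] [-0.1  0.4 -0.1] pos [0.6198 0.0989 0.247 ] q [0.12 0.18 1.71 0.   1.26 1.55] grip 43.986661210656166 0.7273690705382416 t 6.5
[224 197] [210 161]
160 133
146 97
```

View pics/p2.png

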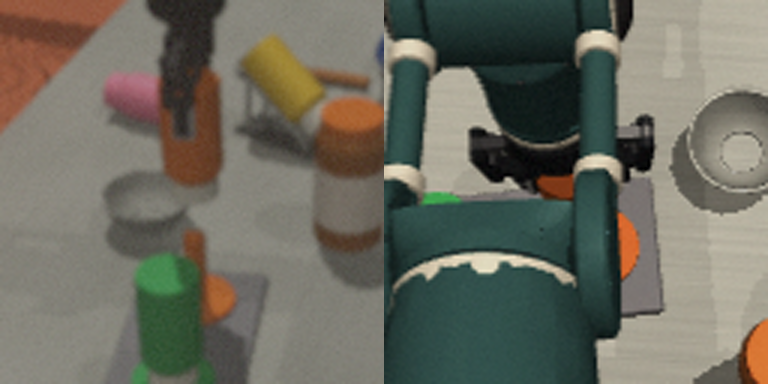

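The side crop shows the canister hanging vertical, centred at about column 191–195, above the post tip at (195,235). That's within a few mm, so I'll nudge it and lower.

jog_arm:
  deltas: [0.002,-0.003,0,-0.1,0.4,0,-1,0.002,-0.003,0.015,-0.1,0.4,0,-1,0.002,-0.003,0.035,-0.1,0.4,0,-1,0.002,-0.003,0.06,-0.1,0.4,0,-1,0.002,-0.003,0.08,-0.1,0.4,0,-1,0.002,-0.003,0.1,-0.1,0.4,0,-1,0.002,-0.003,0.112,-0.1,0.4,0,-1,0.002,-0.003,0.115,-0.1,0.4,0,-1]

```text
time: 7.45
tool_pos: [0.621, 0.1036, 0.1317]
tcp_rot: [3.133, 0.228, 0.001]
wrist_force: [0.2, -0.4, -0.6]
width: 0.725
grip_force: 44.0
```

jog_arm:
  deltas: [0,0,0.002,0,0,0,-1,0,0,0.004,0,0,0,-1,0,0,0.006,0,0,0,-1,0,0,0.008,0,0,0,-1,0,0,0.009,0,0,0,-1,0,0,0.01,0,0,0,-1]

```text
time: 8.05
tool_pos: [0.6226, 0.1037, 0.1243]
tcp_rot: [3.133, 0.227, 0.008]
wrist_force: [1.4, 0.8, -0.3]
width: 0.728
grip_force: 44.0
```

jog_arm:
  deltas: [0,0,0.002,0,0,0,-1,0,0,0.004,0,0,0,-1,0,0,0.005,0,0,0,-1,0,0,0.005,0,0,0,-1]

```text
time: 8.45
tool_pos: [0.6223, 0.1036, 0.1187]
tcp_rot: [3.133, 0.227, 0.006]
wrist_force: [-0.7, 0.0, -1.4]
width: 0.725
grip_force: 44.0
```

jog_arm:
  deltas: [0,0,0.001,0,0,0,-1,0,0,0.002,0,0,0,-1,0,0,0.003,0,0,0,-1,0,0,0.003,0,0,0,-1]

```text
time: 8.85
tool_pos: [0.6224, 0.1037, 0.1159]
tcp_rot: [3.133, 0.228, 0.006]
wrist_force: [-0.5, -0.9, -0.6]
width: 0.728
grip_force: 44.0
```

jog_arm:
  deltas: [0,0,0.001,0,0,0,-1,0,0,0.002,0,0,0,-1,0,0,0.003,0,0,0,-1,0,0,0.003,0,0,0,-1]

```text
time: 9.25
tool_pos: [0.6232, 0.1038, 0.1155]
tcp_rot: [-3.133, -0.228, -0.009]
wrist_force: [-3.7, -0.7, 9.6]
width: 0.73
grip_force: 44.7
```

Contact of 10 N at exactly the predicted height, so the rim is on the foot. Release and retreat.

jog_arm:
  deltas: [0,0,-0.001,0,0,0,-0.3,0,0,-0.001,0,0,0,0,0,0,-0.001,0,0,0,0.3,0,0,-0.001,0,0,0,0.5,0,0,-0.001,0,0,0,0.8,0,0,-0.001,0,0,0,1,0,0,-0.001,0,0,0,1,0,0,-0.001,0,0,0,1]

```text
time: 10.05
tool_pos: [0.6224, 0.1037, 0.1137]
tcp_rot: [3.133, 0.227, 0.006]
wrist_force: [-0.2, 0.1, 0.3]
width: 0.999
grip_force: 0.0
```

jog_arm:
  deltas: [0,0,-0.01,0,0,0,1,0,0,-0.03,0,0,0,1,0,0,-0.06,0,0,0,1,0,0,-0.09,0,0,0,1,0,0,-0.13,0,0,0,1,0,0,-0.17,0,0,0,1,0,0,-0.2,0,0,0,1,0,0,-0.2,0,0,0,1]

```text
time: 10.85
tool_pos: [0.6245, 0.104, 0.3221]
tcp_rot: [-3.133, -0.227, -0.026]
wrist_force: [0.5, -0.0, 0.4]
width: 1.002
grip_force: 0.0
```

```bash
python3 plan.py yellow .1 .15
python3 - <<'E'
from workcell import read_camera
import cv2
from h import *
s=read_camera("side");w=read_camera("wrist")
i=s["color"][200:328,150:278]
cv2.imwrite("pics/p3.png",np.hstack([cv2.resize(i,(384,384),interpolation=cv2.INTER_CUBIC),w["color"][:,:384]]))
E
```

```text
yellow 0.1 0.15 target [ 0.753 -0.312  0.325] [ 0.067  0.43  -0.001] [ 13.3 -54.5  26.2] q [ 0.13  0.14  1.62 -0.    1.37  1.55] t 10.8
```

View pics/p3.png

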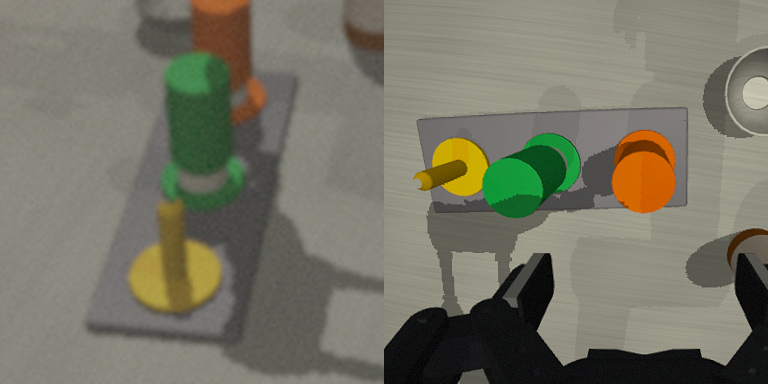

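The orange canister stands upright on its peg: side crop around (220,60), with the wrist view showing it centred on the foot at (643,165). Now the yellow one.

jog_arm:
  deltas: [0.007,0.045,0,1.5,-6,3,1,0.014,0.09,0,3,-12,6,1,0.021,0.135,0,4.5,-18,9,1,0.028,0.18,0,6,-24.5,12,1,0.035,0.225,0,7.5,-31,15,1,0.042,0.27,0,9,-37,18,1,0.05,0.315,0,10.5,-43,21,1,0.058,0.36,0,12,-49,23.5,1]

```text
time: 11.75
tool_pos: [0.7285, -0.2364, 0.3114]
tcp_rot: [-2.715, 0.386, 1.224]
wrist_force: [0.3, -1.1, -0.5]
width: 1.0
grip_force: 0.0
```

```bash
python3 plan.py yellow .1 .1
```

```text
yellow 0.1 0.1 target [ 0.753 -0.312  0.275] [ 0.056  0.066 -0.011] [ 1.8 -6.   3. ] q [-0.34  1.07  0.44 -0.03  2.48  1.5 ] t 11.8
```

```bash
python3 plan.py yellow .09 .04
```

```text
yellow 0.09 0.04 target [ 0.746 -0.309  0.209] [0.1   0.067 0.039] [ 1.8 -6.   3. ] q [-0.34  1.07  0.44 -0.03  2.48  1.5 ] t 11.8
```

jog_arm:
  deltas: [0.03,0.02,0.012,0,0,1,1,0.06,0.04,0.024,0.5,-2,2,1,0.085,0.055,0.034,1,-4,3,1,0.1,0.067,0.039,1.8,-6,3,1,0.1,0.067,0.039,1.8,-6,3,1,0.1,0.067,0.039,1.8,-6,3,1]

```text
time: 12.35
tool_pos: [0.7285, -0.2989, 0.2111]
tcp_rot: [-2.632, 0.458, 1.334]
wrist_force: [0.6, -0.3, 1.3]
width: 1.002
grip_force: 0.0
```

```bash
python3 plan.py yellow .09 0
python3 - <<'E'
from workcell import read_camera
import cv2
from h import *
c=read_camera("wrist")
im=c["color"].copy()
f=pickle.load(open("fit.pkl","rb")); b,d,y=canpose(f["yellow"]); z=np.cross(d,y); t=np.linspace(0,6.28,60)[:,None]
for s in(0,.098):
    cv2.polylines(im,[proj(c,b+d*s+.031*(np.cos(t)*y+np.sin(t)*z)).astype(int)],True,(255,0,0),1)
cv2.imwrite("pics/w2.png",im)
E
```

```text
yellow 0.09 0.0 target [ 0.746 -0.309  0.169] [0.045 0.004 0.009] [ 0.2 -0.9  0.2] q [-0.4   1.26  0.31 -0.08  2.51  1.47] t 12.3
```

View pics/w2.png

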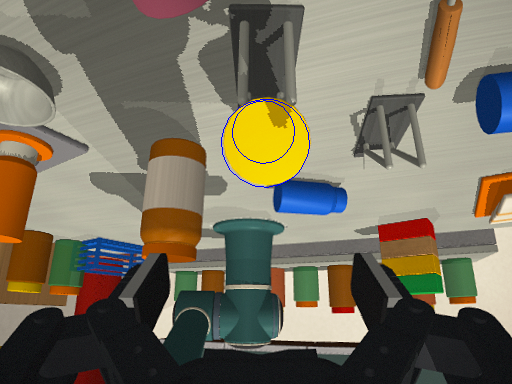

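```bash
python3 plan.py yellow .06 0
```

```text
yellow 0.06 0.0 target [ 0.723 -0.3    0.152] [0.047 0.004 0.041] [ 0.2 -1.1  0.2] q [-0.4   1.26  0.31 -0.08  2.51  1.47] t 12.4
```

jog_arm:
  deltas: [0.02,0.004,0.018,0.2,-1.1,0.2,1,0.047,0.004,0.041,0.2,-1.1,0.2,1,0.047,0.004,0.041,0.2,-1.1,0.2,1,0.047,0.004,0.041,0.2,-1.1,0.2,1]

```text
time: 12.8
tool_pos: [0.7228, -0.2998, 0.1512]
tcp_rot: [-2.617, 0.46, 1.356]
wrist_force: [0.2, 0.0, 1.0]
width: 0.998
grip_force: 0.0
```

```bash
python3 plan.py yellow .06 0;python3 plan.py yellow -.035 0
```

```text
yellow 0.06 0.0 target [ 0.723 -0.3    0.152] [-0.     0.001 -0.   ] [0.  0.1 0. ] q [-0.41  1.27  0.4  -0.07  2.42  1.48] t 12.8
yellow -0.035 0.0 target [ 0.65  -0.274  0.097] [-0.     0.001  0.095] [0.  0.1 0. ] q [-0.41  1.27  0.4  -0.07  2.42  1.48] t 12.8
```

Reached exactly. Advance and grip.

jog_arm:
  deltas: [0,0,0.02,0,0,0,1,0,0.001,0.045,0,0,0,1,0,0.001,0.07,0,0,0,1,0,0.001,0.085,0,0,0,1,0,0.001,0.095,0,0,0,1,0,0.001,0.095,0,0,0,1,0,0.001,0.095,0,0,0,1]

```text
time: 13.5
tool_pos: [0.6506, -0.2756, 0.0971]
tcp_rot: [-2.619, 0.462, 1.351]
wrist_force: [-0.4, 0.4, 0.1]
width: 1.001
grip_force: 0.0
```

jog_arm:
  deltas: [0,0,0,0,0,0,-1,0,0,0,0,0,0,-1,0,0,0,0,0,0,-1,0,0,0,0,0,0,-1,0,0,0,0,0,0,-1,0,0,0,0,0,0,-1,0,0,0,0,0,0,-1,0,0,0,0,0,0,-1]
  squeeze: 40

```text
time: 14.3
tool_pos: [0.6503, -0.2757, 0.0952]
tcp_rot: [-2.617, 0.462, 1.352]
wrist_force: [5.7, -1.2, 4.9]
width: 0.727
grip_force: 43.9
```

jog_arm:
  deltas: [-0.012,0,-0.009,0,0,0,-1,-0.03,0,-0.021,0,0,0,-1,-0.045,0,-0.032,0,0,0,-1,-0.06,0,-0.043,0,0,0,-1,-0.06,0,-0.043,0,0,0,-1]

```text
time: 14.8
tool_pos: [0.6509, -0.2762, 0.1727]
tcp_rot: [-2.62, 0.464, 1.348]
wrist_force: [0.1, 0.2, -0.2]
width: 0.726
grip_force: 43.7
```

```bash
python3 place.py yellow .58 -.24 .35 0
```

```text
[-0.19  -0.009 -0.039] [ 0.  54.4 -0.1] pos [ 0.6509 -0.2762  0.1727] q [-0.41  1.01  0.85 -0.07  2.23  1.49] grip 43.672566153109074 0.7261195349492228 t 14.8
```

jog_arm:
  deltas: [-0.03,-0.001,-0.007,0,5,0,-1,-0.06,-0.002,-0.013,0,10,0,-1,-0.09,-0.004,-0.019,0,17,0,-1,-0.12,-0.006,-0.025,0,24,0,-1,-0.145,-0.007,-0.03,0,32,0,-1,-0.165,-0.008,-0.034,0,40,0,-1,-0.18,-0.009,-0.037,0,48,0,-1,-0.19,-0.009,-0.039,0,54.4,0,-1]

```text
time: 15.6
tool_pos: [0.5793, -0.2401, 0.3484]
tcp_rot: [3.093, -0.546, 0.001]
wrist_force: [-0.1, 0.6, -1.5]
width: 0.727
grip_force: 43.8
```

```bash
python3 place.py yellow .58 0.06 .35 20; python3 place.py yellow .577 .3595 .35 40
```

```text
[-0.102 -0.282 -0.002] [  0.1  -0.  -20. ] pos [ 0.5793 -0.2401  0.3484] q [-0.43  0.13  1.58 -0.    1.43  1.49] grip 43.838164396584034 0.726584032652915 t 15.6
[-0.207 -0.563 -0.002] [  0.1  -0.  -40. ] pos [ 0.5793 -0.2401  0.3484] q [-0.43  0.13  1.58 -0.    1.43  1.49] grip 43.838164396584034 0.726584032652915 t 15.6
```

jog_arm:
  deltas: [-0.01,-0.025,0,0,0,-2,-1,-0.023,-0.06,0,0,0,-5,-1,-0.038,-0.1,-0.002,0,0,-8,-1,-0.053,-0.14,-0.002,0,0,-11,-1,-0.068,-0.18,-0.002,0,0,-14,-1,-0.083,-0.22,-0.002,0,0,-17,-1,-0.098,-0.26,-0.002,0,0,-20,-1,-0.112,-0.3,-0.002,0,0,-22,-1]

```text
time: 16.4
tool_pos: [0.5763, 0.0814, 0.3477]
tcp_rot: [-3.139, -0.057, 0.013]
wrist_force: [0.9, 0.1, -0.7]
width: 0.731
grip_force: 44.0
```

```bash
python3 place.py yellow .577 .3595 .35 40
```

```text
[ 0.011 -0.278 -0.002] [ -0.2   0.5 -17.9] pos [0.5763 0.0814 0.3477] q [0.1  0.05 1.67 0.   1.43 1.63] grip 43.95938649773598 0.730529307027126 t 16.4
```

jog_arm:
  deltas: [0.002,-0.04,0,0,0,-3,-1,0.004,-0.085,0,0,0,-6,-1,0.006,-0.13,0,0,0,-9,-1,0.008,-0.175,0,0,0,-12,-1,0.01,-0.22,-0.002,0,0.5,-15,-1,0.011,-0.255,-0.002,0,0.5,-18,-1,0.011,-0.278,-0.002,0,0.5,-18,-1,0.011,-0.278,-0.002,0,0.5,-18,-1]

```text
time: 17.2
tool_pos: [0.5774, 0.361, 0.3494]
tcp_rot: [-3.089, -0.55, 0.001]
wrist_force: [0.6, -0.1, -0.9]
width: 0.727
grip_force: 44.0
```

jog_arm:
  deltas: [0,0,0.02,0,0,0,-1,0,0,0.05,0,0,0,-1,0,0,0.08,0,0,0,-1,0,0,0.1,0,0,0,-1,0,0,0.11,0,0,0,-1,0,0,0.11,0,0,0,-1,0,0,0.11,0,0,0,-1]

```text
time: 17.9
tool_pos: [0.5793, 0.3582, 0.2416]
tcp_rot: [-3.09, -0.544, -0.004]
wrist_force: [0.3, 0.5, -0.5]
width: 0.73
grip_force: 44.0
```

```bash
python3 place.py yellow .577 .3595 .13 40
python3 - <<'E'
from workcell import read_camera
import cv2
from h import *
s=read_camera("side"); u=proj(s,[[.577,.3595,.11],[.577,.3595,.14],[.577,.3595,.27]]);print((u-u[0].astype(int)+64)*4.5); u=u[0].astype(int)
i=s["color"][u[1]-64:u[1]+64,u[0]-64:u[0]+64]
cv2.imwrite("pics/p4.png",cv2.resize(i,(576,576),interpolation=cv2.INTER_CUBIC))
E
```

```text
[-0.002 -0.002  0.112] [-0.2 -0.2 -0.1] pos [0.5793 0.3582 0.2416] q [0.52 0.28 1.6  0.   1.26 1.74] grip 44.047228060662746 0.7304316011418636 t 17.9
[[291.77713735 291.43619344]
 [288.76596786 252.55686263]
 [274.51833915  70.05136191]]
```

View pics/p4.png

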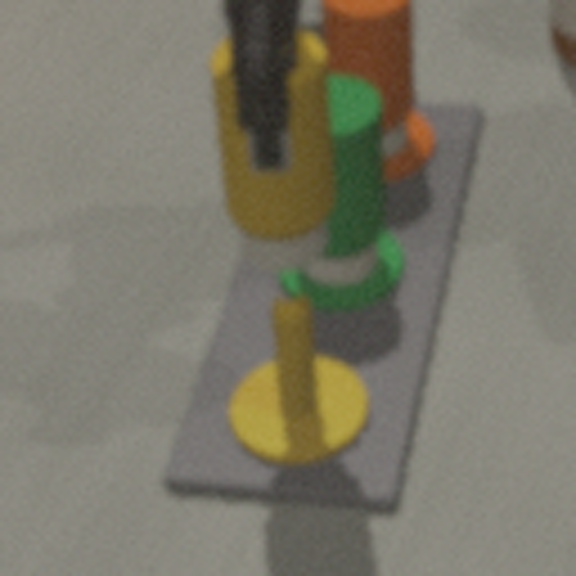

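The side crop shows the yellow canister vertical over its post tip at (292,303), about 3 mm too far in +x. Correct and lower.

jog_arm:
  deltas: [-0.003,-0.002,0,0,0,0,-1,-0.003,-0.002,0.015,0,0,0,-1,-0.003,-0.002,0.035,0,0,0,-1,-0.003,-0.002,0.06,0,0,0,-1,-0.003,-0.002,0.08,0,0,0,-1,-0.003,-0.002,0.1,0,0,0,-1,-0.003,-0.002,0.112,0,0,0,-1,-0.003,-0.002,0.115,0,0,0,-1]

```text
time: 18.75
tool_pos: [0.574, 0.3591, 0.1229]
tcp_rot: [-3.092, -0.545, 0.003]
wrist_force: [0.2, -0.5, -1.8]
width: 0.727
grip_force: 44.0
```

jog_arm:
  deltas: [0,0,0.002,0,0,0,-1,0,0,0.004,0,0,0,-1,0,0,0.005,0,0,0,-1,0,0,0.006,0,0,0,-1,0,0,0.007,0,0,0,-1,0,0,0.008,0,0,0,-1,0,0,0.008,0,0,0,-1]

```text
time: 19.45
tool_pos: [0.5754, 0.3597, 0.1174]
tcp_rot: [-3.09, -0.544, -0.002]
wrist_force: [-0.4, 0.0, -0.9]
width: 0.728
grip_force: 44.0
```

jog_arm:
  deltas: [0,0,0.001,0,0,0,-1,0,0,0.002,0,0,0,-1,0,0,0.003,0,0,0,-1,0,0,0.004,0,0,0,-1]

```text
time: 19.85
tool_pos: [0.5754, 0.3598, 0.1135]
tcp_rot: [-3.09, -0.544, -0.002]
wrist_force: [-0.7, -0.3, 5.0]
width: 0.729
grip_force: 44.4
```

jog_arm:
  deltas: [0,0,0.001,0,0,0,-1,0,0,0.001,0,0,0,-1]

```text
time: 20.05
tool_pos: [0.5757, 0.3599, 0.1136]
tcp_rot: [-3.09, -0.544, -0.003]
wrist_force: [-1.9, -1.1, 4.6]
width: 0.73
grip_force: 44.4
```

jog_arm:
  deltas: [0,0,-0.001,0,0,0,-0.3,0,0,-0.001,0,0,0,0,0,0,-0.001,0,0,0,0.3,0,0,-0.001,0,0,0,0.5,0,0,-0.001,0,0,0,0.8,0,0,-0.001,0,0,0,1,0,0,-0.001,0,0,0,1,0,0,-0.001,0,0,0,1]

```text
time: 20.85
tool_pos: [0.5754, 0.3598, 0.1134]
tcp_rot: [-3.09, -0.544, -0.002]
wrist_force: [0.3, 0.1, -0.6]
width: 1.001
grip_force: 0.0
```

jog_arm:
  deltas: [0,0,-0.01,0,0,0,1,0,0,-0.03,0,0,0,1,0,0,-0.06,0,0,0,1,0,0,-0.09,0,0,0,1,0,0,-0.13,0,0,0,1,0,0,-0.17,0,0,0,1,0,0,-0.2,0,0,0,1,0,0,-0.2,0,0,0,1]

```text
time: 21.65
tool_pos: [0.5777, 0.3604, 0.322]
tcp_rot: [-3.086, -0.544, -0.021]
wrist_force: [0.7, 0.6, 0.8]
width: 0.996
grip_force: 0.0
```

Run:
```python
from workcell import read_camera
import cv2
from h import *
s=read_camera("side"); i=s["color"][190:330,150:290]
cv2.imwrite("pics/p5.png",cv2.resize(i,(580,580),interpolation=cv2.INTER_CUBIC))
```

View pics/p5.png

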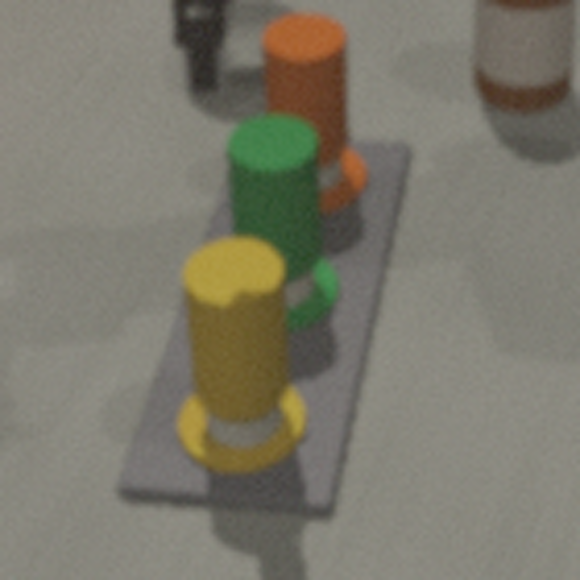

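All three canisters stand upright, rims on their feet: yellow at (240,420), green at (280,300) and orange at (310,190).

```bash
python3 -c "
from workcell import finish_job
print(finish_job())"
```

```text
the job is handed in; nothing more can be done
None
```

The orange and yellow canisters are upside down on their own pegs with rims on the feet (orange and green also look upright in the last view). The job was handed in at about 22 s, and I saw no bystander contact, though `finish_job()` returned no verdict.

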